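# Open the gluing jig

### The arm

A 7-joint arm with a two-finger parallel gripper is mounted at the origin on a cart in front of the work surface, level with it; the furniture and walls round the work are solid. World frame = base frame: x ahead of the robot, y to its left, z up, the work surface at z = 0. Lengths are in m, angles in rad, forces in N, time in s.
With the tool pointing down it reaches from about 0.425 to 0.925 m from the base axis. Payload 6.8 kg.
Tool frame: the origin (TCP) lies on the centre line of the jaws, within the pads' length; the fingertips stand 25 mm ahead of it and the grasp point (between the pads) lies 6 mm ahead of it; z points along the fingers, y is the direction in which the jaws open and shut (so a half turn about z gives the same grasp; the last joint's range is limited). The gripper opens to 85 mm and grips with 20 to 120 N. Pads are 22 mm wide; open, the fingers measure 114 mm over their backs; the gripper's body (76 mm by 85 mm) begins 54 mm behind the grasp point. The pads swing forward as they close: fully open they stand 13 mm farther back than shut.
Start: joints at [1.223, 0.477, 0.022, 1.555, -0.011, 1.109, -0.083], TCP at [0.16, -0.656, 0.256] pointing down, gripper open.
Joint ranges: [-2.96, 2.96], [-0.34, 2.1], [-1.41, 1.46], [0.24, 2.44], [-1.37, 4.51], [0.17, 1.92], [-2.96, 2.96]. Speed limits (rad/s): [2.39, 2.39, 3.14, 3.14, 3.14, 3.14, 3.14].

### API

Orientations are given as a rotation vector (axis times angle).
In Python, from rig import ctrl gives the robot as it stands.
- The arm moves only by the tool arm_command, never from a script. Its argument "increments" is a list of rows, each an object with "hand": the opening, from -1 (shut) to 1 (fully open); "delta_pos": the shift along the tool's x, y, z in cm, a list of three; "angular": the turn, a rotation vector about the tool's x, y, z in rad, a list of three. A call has 1 to 20 rows; each row shifts and turns the pose as measured when the row begins, along the tool's axes as they then stand; what a row does not reach is not made up. A row lasts 1/10 s, in which the tool goes at most 50 mm and 8.59 degrees, less where a joint would pass 70% of its speed; a pose out of reach is approached as far as the arm can. A call is refused whole if a number of a shift passes 5 or a number of a turn 0.15, either way. A call with a gripper value outside its range is refused whole. The fingers move at their own pace and stop on an object; "grip_force" is the grip in N (left out, the last holds). Time passes only in rows, so rows that do not move let the fingers close. It gives the time, the measured TCP pose, the force and the opening at its end, in the units of the state.
- ctrl.read_state(): the state, without advancing time (a new reading comes with each control period).
- ctrl.read_camera(name): name is "side" or "top" or "wrist"; returns the picture (480x640x3 uint8, blue, green, red); there is no depth.
- ctrl.get_calibration(name): a dict with "fx", "fy", "cx", "cy" (pixels), "eye" and "orientation" of the camera in the world. Camera axes: x right, y up, looking along -z (the intrinsics and any distortion apply to the point x, -y, -z); pixel columns grow to the right and rows downward; lengths in m; the calibration is good to about 2 mm. A picture is of the moment at which its call begins: read the wrist's pose just before it. get_calibration takes no time and is no camera call; for the wrist camera it gives the pose at the moment of the call.
- ctrl.finish_job(): hands the job in, once; it reports no verdict.
Trained networks look in the newest picture that a camera, given by its name, has taken for a name from the list of things; names that differ only in an ending like _2 or _b are one class to them, and where a whole thing is asked for, a point or a joint stands for the part that bears it (a point fixed in the world has none). Each returns a list of dicts, best first, with "conf" (0 to 1); they miss things now and then, are a little off and sometimes report something else, mostly with a low value. They report only what shows in the picture. A call takes as long as a camera call. They do not tell look-alikes from the thing itself.
- ctrl.recognise(camera, query): "centre" ([row, column] in pixels, amid what is visible of it).
- ctrl.outline_of(camera, query): "mask" (480x640 bool, what is visible of it) and "centre" ([row, column] in pixels, amid what is visible of it).
The state is a dict: "clock": time; "qpos": joint angles; "dq": joint speeds; "effort": joint torques, N m; "tcp_pos": TCP position; "tool_rot": TCP orientation; "force": force on the tool from outside, world axes, zero at the start; "torque": the same for the moment, N m; "finger_gap": opening from 0.0 (shut) to 1.0 (fully open).
Only numpy, scipy, OpenCV 4.12 (cv2) and the standard library are available. Lean on these libraries where they do the work, as an engineer would, in place of code of your own. Each camera call takes 0.05 s, during which the arm holds its last target. There are 200 camera calls.

### The job

Open the gluing jig without grasping anything: press the release pad on the sliding jaw down with a fingertip and, keeping it down, push the jaw back along its rail by its upright plate until it is fully back against the end stop. Then let go so that the pad springs up. Leave the block in the jig and the things around it where they are.

Things in the scene. Friction and masses are not known exactly. Their poses are not given: they have to be found in the camera images.
- jig: Gluing jig, bolted to the table: plywood base board 170 (its x) x 345 (its y) x 15 mm high. Origin: centre of the underside, on the table. Its own +y runs along the rail from the fixed wooden fence (at the -y end, 60 mm high) to the dark steel end stop (at the +y end, 63 mm high); +y is the direction in which the jaw opens. Only turned about the vertical. The aluminium rail lies over its middle line (own x = 0), with a ratchet rack under it.
- jaw (a joint): Travel of the sliding jaw along the rail, m: 0 = closed up near the block, 0.115 = fully back against the end stop. Starts between 0 and 0.03. Slides with about 3 N of friction (a little more when quick) while the ratchet is released. While the release pad is up the ratchet bars all travel toward +y, beyond at most about 12 mm of play to the next tooth.
- push_plate (a point): Middle of the top edge of the upright push plate on the jaw, on the face of it that looks to the jig's -y. The plate is dark steel, 90 mm wide (jig x), 8 mm thick (jig y), and rises 45 mm above the flat top of the jaw, at 62 mm over the table, to 107 mm. Pushing this face toward the jig's +y slides the jaw back. The jaw (100 mm wide, 85 mm long) reaches from 66 mm before this face to 19 mm behind it; nothing else stands on it but the release pad before the plate.
- release_top (a point): Centre of the top of the release pad: a grey ribbed thumb pad 46 mm (jig x) x 48 mm (jig y) x 8 mm on the jaw's top, 78 mm over the table when up. It rides on the jaw; its +y edge ends 4 mm before the push plate's face (pad centre 28 mm before that face). Moves straight down when pressed.
- release (a joint): How far the release pad is pressed down, m: 0 = up (ratchet engaged), 0.012 = bottomed. The ratchet is free from about 0.006 on. Sprung: about 3.5 N to begin, 8 N at the bottom; it springs back up when let go, so it must be kept down while the jaw slides.
- block: Loose pressing board and leaves, a plain pale slab 130 (jig x) x 100 (jig y) x 24 mm, 0.25 kg, lying on the base board between fence and jaw. Origin: centre of its underside. To be left where it is.
- jar: Bystander: small white screw jar with a red lid, 57 mm across, 75 mm high, on the table beside the jig. Origin: centre of its underside.
- loupe: Bystander: black loupe, 43 mm across, 38 mm high, beside the jig. Origin: centre of its underside.
- roll: Bystander: roll of beige tape lying flat, 98 mm across, 48 mm high, on the table past the end stop. Origin: centre of its underside.
- weight: Bystander: dark grey bar weight, 100 x 46 x 27 mm, on the table past the fence. Origin: centre of its underside.
There are look-alikes about, which are no part of the job. Leave any green or pink look-alike of the block alone.

How it is judged:
By the outcome, as a careful person would: the job done as asked, in the order asked, and still so for the second after the job is handed in, with the robot touching nothing.
It also fails if it takes over 32 s, if anything falls off the work surface, if the arm or the gripper's body presses on something with over 40 N, if the wrist force passes 120 N, or if a joint passes its speed limit or range.

## Working session

There is one attempt and no reset: what is moved stays moved. The work goes in short steps, Python scripts to look and compute and a tool call to move; the robot and the scene stay as the last step left them, time stands still between calls to the robot, and variables do not carry over. Pictures are saved under pics/ and viewed, about 8 in all and at most 12, crops included, and the job is handed in when it is done.

Besides the shell and the picture viewer there is one more tool, called after "Call:" in YAML: its name, and indented under it one key for each argument. arm_command: Moves the arm, as the interface text tells. Its arguments: {"type":"object","properties":{"increments":{"type":"array"},"grip_force":{"type":"number"}},"required":["increments"]}

```bash
ls; mkdir -p pics
python3 - <<'E'
from rig import ctrl
import cv2,numpy as np
s=ctrl.read_state();print({k:np.round(v,3).tolist() for k,v in s.items()})
for n in("top","side"):
    im=ctrl.read_camera(n);cv2.imwrite(f"pics/{n}0.png",im)
    c=ctrl.get_calibration(n);print(n,c)
    for q in("jig","push_plate","release_top","block","jar","loupe","roll","weight"):
        print(q,[(np.round(r["centre"]).tolist(),round(r["conf"],2)) for r in ctrl.recognise(n,q)[:3]])
E
```

```text
pics
{'clock': 0.0, 'qpos': [1.223, 0.478, 0.022, 1.556, -0.012, 1.109, -0.083], 'dq': [0.0, 0.0, 0.001, -0.001, 0.001, 0.001, -0.0], 'effort': [0.0, -59.645, 1.608, -28.12, 0.013, 0.009, 0.0], 'tcp_pos': [0.16, -0.655, 0.255], 'tool_rot': [-3.117, -0.376, 0.001], 'force': [0.246, -0.243, 0.23], 'torque': [-0.028, -0.027, -0.048], 'finger_gap': 1.0}
top {'fx': 486.2248384342024, 'fy': 486.2248384342024, 'cx': 321.4554989895246, 'cy': 228.68678496584323, 'eye': array([0.43938691, 0.0304883 , 1.11761731]), 'orientation': array([ 0.09868702, -0.08993206, -1.59674243])}
jig [([232.0, 330.0], 0.84), ([174.0, 354.0], 0.37)]
push_plate []
release_top [([229.0, 337.0], 0.66)]
block [([244.0, 392.0], 0.7), ([174.0, 478.0], 0.69), ([313.0, 174.0], 0.59)]
jar [([174.0, 405.0], 0.68)]
loupe [([172.0, 354.0], 0.54)]
roll [([217.0, 223.0], 0.77)]
weight [([247.0, 458.0], 0.97)]
side {'fx': 437.2969396642799, 'fy': 437.2969396642799, 'cx': 314.9112741645851, 'cy': 241.8360046482307, 'eye': array([0.4076616 , 0.84961426, 0.59509495]), 'orientation': array([ 0.11982607, -1.47151176, -2.560895  ])}
jig [([276.0, 318.0], 0.96)]
push_plate [([257.0, 323.0], 0.71)]
release_top []
block [([207.0, 299.0], 0.82), ([412.0, 381.0], 0.71), ([237.0, 341.0], 0.59)]
jar [([228.0, 277.0], 0.55)]
loupe [([253.0, 265.0], 0.67)]
roll [([337.0, 286.0], 0.73)]
weight [([218.0, 348.0], 0.64), ([228.0, 278.0], 0.21)]
```

View pics/top0.png

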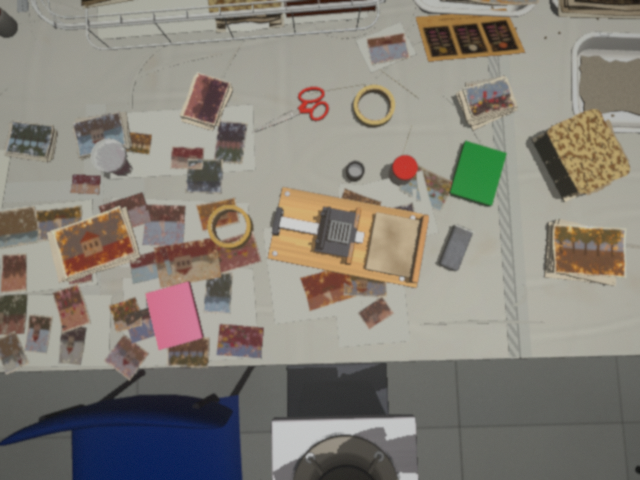

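View pics/side0.png

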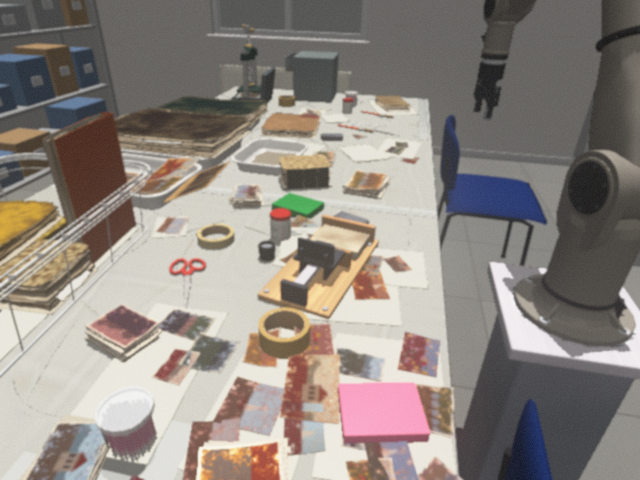

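The top view shows the jig at about (row 237, col 348): end stop at left (222,277), fence at right (250,418), jaw with ribbed pad at (232,338). The green slab (173,478) and pink slab (315,174) are look-alikes, and there is a second tape ring at (105,374). I'll zoom in and fit the pose.

```bash
cat > h.py <<'E'
import numpy as np,cv2
from scipy.spatial.transform import Rotation as R
def proj(c,P):
    p=(np.atleast_2d(P)-c["eye"])@R.from_rotvec(c["orientation"]).as_matrix()
    return np.c_[c["cx"]+c["fx"]*p[:,0]/-p[:,2], c["cy"]+c["fy"]*p[:,1]/p[:,2]]
def back(c,u,v,z):
    d=R.from_rotvec(c["orientation"]).as_matrix()@np.array([(u-c["cx"])/c["fx"],-(v-c["cy"])/c["fy"],-1])
    return c["eye"]+d*(z-c["eye"][2])/d[2]
E
python3 - <<'E'
from rig import ctrl
from h import *
im=ctrl.read_camera("top");c=ctrl.get_calibration("top")
for q in ("jig","release_top"):
    for r in ctrl.outline_of("top",q)[:2]:
        m=r["mask"].astype(np.uint8);b=cv2.minAreaRect(cv2.findNonZero(m))
        print(q,r["conf"],m.sum(),b)
        for p in cv2.boxPoints(b): print(p,back(c,*p,0.015 if q=="jig" else 0.078).round(4))
crop=im[170:310,250:450];cv2.imwrite("pics/crop1.png",cv2.resize(crop,None,fx=4,fy=4,interpolation=cv2.INTER_CUBIC))
E
```

```text
jig 0.58 8432 ((348.3126525878906, 236.37857055664062), (152.54165649414062, 74.43989562988281), 11.154659271240234)
[266.2822 258.1402] [0.5083 0.1618 0.015 ]
[280.6832  185.10655] [0.6761 0.1261 0.015 ]
[430.3431  214.61694] [ 0.5973 -0.2152  0.015 ]
[415.9421  287.65057] [ 0.4325 -0.1739  0.015 ]
release_top 0.77 462 ((339.1600036621094, 231.11997985839844), (22.181795120239258, 21.28736686706543), 10.30484676361084)
[326.34402 239.60799] [0.5405 0.0247 0.078 ]
[330.152   218.66399] [0.5857 0.0152 0.078 ]
[351.97598 222.63197] [ 0.5757 -0.0316  0.078 ]
[348.168   243.57597] [ 0.5306 -0.0218  0.078 ]
```

View pics/crop1.png

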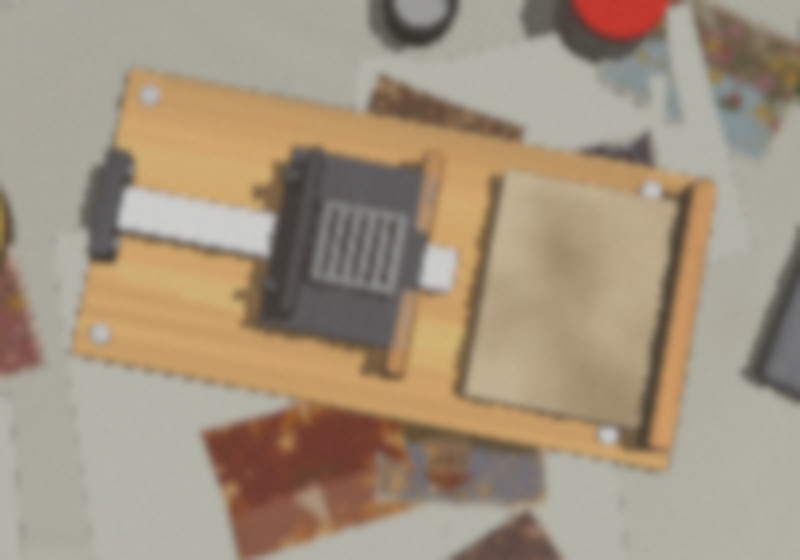

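The crop shows a clear view. Base +y corners are at crop (133,68) and (72,353), the -y lower corner at (668,470), and the ribbed pad quad at (330,200), (408,214), (392,292), (313,278), with the dark plate left of it. The tan slab in the jig is the real block. Next I fit the pose and plan the approach.

```bash
cat > plan.py <<'E'
from h import *
def rows(s,target,yaw,n=None,step=.045,tilt=True):
    "tool rows from state to target TCP, tool down with tool x at yaw (ideal tracking)"
    M=R.from_rotvec(s["tool_rot"]);p=np.array(s["tcp_pos"])
    G=R.from_matrix(np.c_[[np.cos(yaw),np.sin(yaw),0],[np.sin(yaw),-np.cos(yaw),0],[0,0,-1]])
    d=(M.inv()*G).as_rotvec()
    n=n or int(np.ceil(max(np.linalg.norm(target-p)/step,np.linalg.norm(d)/.13,1)))
    for i in range(n):
        print(((M*R.from_rotvec(d*i/n)).inv().apply((target-p)/n)*100).round(2).tolist(),(d/n).round(3).tolist())
E
python3 - <<'E'
from rig import ctrl
from plan import *
from scipy.optimize import least_squares
c=ctrl.get_calibration("top")
px=np.array([[133,68],[72,353],[668,470],[330,200],[408,214],[392,292],[313,278]])/4.+[250,170]
def W(q):
    x,y,a,f=q # f: plate face y in jig
    J=np.array([[.085,.1725,.015],[-.085,.1725,.015],[-.085,-.1725,.015]]+[[sx*.023,f-.028+sy*.024,.078] for sx,sy in((1,1),(1,-1),(-1,-1),(-1,1))])
    return R.from_euler("z",a).apply(J)+[x,y,0]
r=least_squares(lambda q:(proj(c,W(q))-px).ravel(),[.55,-.02,-.22,.05])
x,y,a,f=r.x;print(r.x,r.fun.reshape(-1,2).round(2).tolist())
T=lambda P:R.from_euler("z",a).apply(P)+[x,y,0]
print("pad",T([0,f-.028,.078]),"face",T([0,f,.107]),"ydir",T([0,1,0])-[x,y,0])
print("plate top px",((proj(c,T([[.045,f,.107],[-.045,f,.107],[.045,f+.008,.107],[-.045,f+.008,.107]]))-[250,170])*4).round().tolist())
rows(ctrl.read_state(),T([0,f-.028,.0])+[0,0,.2],a+np.pi/2)
E
```

```text
[ 0.55228614 -0.02825848 -0.22116945  0.05122029] [[-0.49, -0.68], [-0.34, 0.32], [0.76, 0.54], [-1.23, -1.1], [1.14, -0.38], [1.17, 1.0], [-1.05, 0.22]]
pad [ 0.55737999 -0.0056038   0.078     ] face [0.56352238 0.02171417 0.107     ] ydir [0.21937074 0.97564157 0.        ]
plate top px [[326.0, 146.0], [293.0, 313.0], [311.0, 143.0], [278.0, 310.0]]
[3.18, -3.16, 0.33] [0.0, 0.0, -0.065]
[3.38, -2.95, 0.33] [0.0, 0.0, -0.065]
[3.56, -2.72, 0.33] [0.0, 0.0, -0.065]
[3.73, -2.48, 0.33] [0.0, 0.0, -0.065]
[3.89, -2.23, 0.33] [0.0, 0.0, -0.065]
[4.02, -1.97, 0.33] [0.0, 0.0, -0.065]
[4.14, -1.71, 0.33] [0.0, 0.0, -0.065]
[4.25, -1.43, 0.33] [0.0, 0.0, -0.065]
[4.33, -1.15, 0.33] [0.0, 0.0, -0.065]
[4.4, -0.87, 0.33] [0.0, 0.0, -0.065]
[4.44, -0.58, 0.33] [0.0, 0.0, -0.065]
[4.47, -0.29, 0.33] [0.0, 0.0, -0.065]
[4.48, 0.0, 0.33] [0.0, 0.0, -0.065]
[4.47, 0.3, 0.33] [0.0, 0.0, -0.065]
[4.44, 0.59, 0.33] [0.0, 0.0, -0.065]
[4.39, 0.88, 0.33] [0.0, 0.0, -0.065]
[4.33, 1.16, 0.33] [0.0, 0.0, -0.065]
```

Call:
arm_command:
  increments:
    - {"hand": -1, "delta_pos": [3.2, -3.2, 0.3], "angular": [0, 0, -0.065]}
    - {"hand": -1, "delta_pos": [3.4, -3.0, 0.3], "angular": [0, 0, -0.065]}
    - {"hand": -1, "delta_pos": [3.6, -2.7, 0.3], "angular": [0, 0, -0.065]}
    - {"hand": -1, "delta_pos": [3.7, -2.5, 0.3], "angular": [0, 0, -0.065]}
    - {"hand": -1, "delta_pos": [3.9, -2.2, 0.3], "angular": [0, 0, -0.065]}
    - {"hand": -1, "delta_pos": [4.0, -2.0, 0.3], "angular": [0, 0, -0.065]}
    - {"hand": -1, "delta_pos": [4.1, -1.7, 0.3], "angular": [0, 0, -0.065]}
    - {"hand": -1, "delta_pos": [4.2, -1.4, 0.3], "angular": [0, 0, -0.065]}
    - {"hand": -1, "delta_pos": [4.3, -1.2, 0.3], "angular": [0, 0, -0.065]}
    - {"hand": -1, "delta_pos": [4.4, -0.9, 0.3], "angular": [0, 0, -0.065]}
    - {"hand": -1, "delta_pos": [4.4, -0.6, 0.3], "angular": [0, 0, -0.065]}
    - {"hand": -1, "delta_pos": [4.5, -0.3, 0.3], "angular": [0, 0, -0.065]}
    - {"hand": -1, "delta_pos": [4.5, 0, 0.3], "angular": [0, 0, -0.065]}
    - {"hand": -1, "delta_pos": [4.5, 0.3, 0.3], "angular": [0, 0, -0.065]}

```text
clock: 2.45
tcp_pos: [0.4886, -0.1046, 0.2126]
tool_rot: [2.608, 1.729, -0.004]
force: [1.6, -0.7, -0.9]
finger_gap: -0.001
```

Run:
```python
from rig import ctrl
from plan import *
s=ctrl.read_state();print(s["clock"],s["qpos"].round(2) if hasattr(s["qpos"],"round") else s["qpos"])
rows(s,np.array([.5585,-.0005,.15]),-.2212+np.pi/2)
```

```text
2.45 [ 0.48  0.27 -0.46  1.99  0.17  0.91 -0.48]
[3.09, 0.58, 1.54] [0.002, 0.003, -0.045]
[3.06, 0.72, 1.55] [0.002, 0.003, -0.045]
[3.02, 0.86, 1.56] [0.002, 0.003, -0.045]
[2.97, 1.0, 1.56] [0.002, 0.003, -0.045]
```

Call:
arm_command:
  increments:
    - {"hand": -1, "delta_pos": [3.1, 0.6, 1.5], "angular": [0, 0, -0.045]}
    - {"hand": -1, "delta_pos": [3.1, 0.7, 1.5], "angular": [0, 0, -0.045]}
    - {"hand": -1, "delta_pos": [3.0, 0.9, 1.5], "angular": [0, 0, -0.045]}
    - {"hand": -1, "delta_pos": [3.0, 1.0, 1.5], "angular": [0, 0, -0.045]}
    - {"hand": -1, "delta_pos": [0, 0, 0], "angular": [0, 0, 0]}
    - {"hand": -1, "delta_pos": [0, 0, 0], "angular": [0, 0, 0]}

```text
clock: 3.05
tcp_pos: [0.5651, 0.0124, 0.1512]
tool_rot: [2.422, 1.978, 0.005]
force: [-0.1, -1.1, 0.1]
finger_gap: 0.0
```

Run:
```python
from rig import ctrl
from plan import *
s=ctrl.read_state();print(s["clock"],s["tcp_pos"],s["force"])
T=lambda P:R.from_euler("z",-.2212).apply(P)+[.5523,-.0283,0]
f=.0512
K=T([[sx*.023,f-.028+sy*.024,.078] for sx,sy in((1,1),(1,-1),(-1,-1),(-1,1))]+[[.045,f,.107],[-.045,f,.107]])
ims=[]
for n in("wrist","side"):
    im=ctrl.read_camera(n);c=ctrl.get_calibration(n)
    for i,(u,v) in enumerate(proj(c,K)):
        if n=="wrist":cv2.circle(im,(int(round(u)),int(round(v))),3,(0,0,255) if i<4 else (0,255,0),1)
    if n=="side": im=cv2.resize(im[200:320,240:400],(640,480),interpolation=cv2.INTER_CUBIC)
    cv2.imwrite(f"pics/{n}1.png",im)
s=ctrl.read_state();print(s["clock"],s["tcp_pos"],s["force"])
rows(s,np.array([.5585,-.0005,.10]),-.2212+np.pi/2)
```

```text
3.05 [0.56513674 0.01243352 0.15122996] [-0.05227781 -1.12390848  0.12276998]
3.15 [0.56497172 0.01184231 0.15171469] [-0.4902878  -0.9841849   0.05443773]
[-0.65, -0.23, 2.59] [0.007, 0.003, 0.009]
[-0.66, -0.2, 2.59] [0.007, 0.003, 0.009]
```

View pics/wrist1.png

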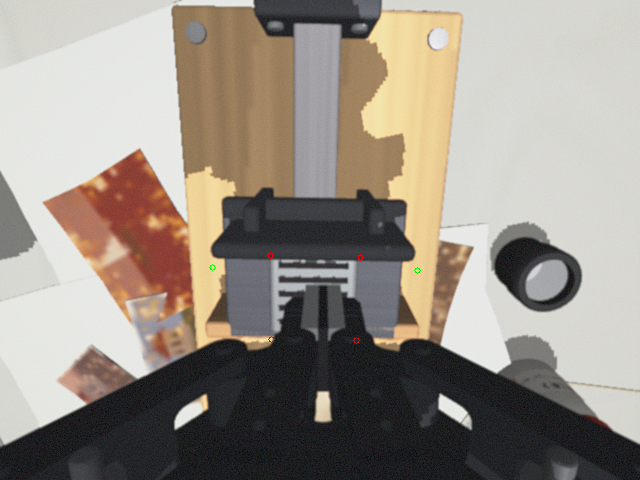

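View pics/side1.png

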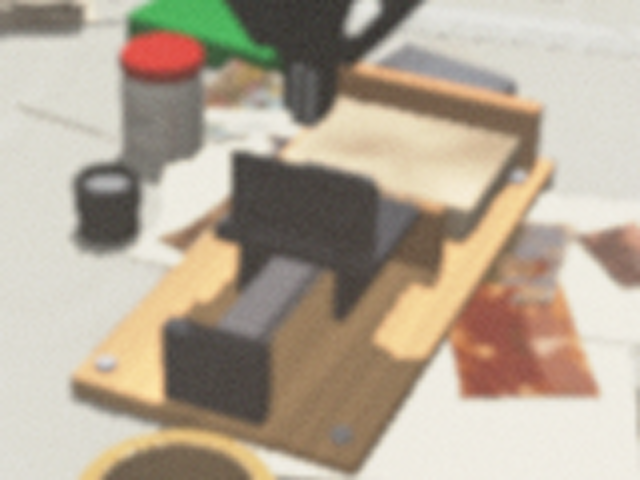

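The wrist view shows the plate's front top edge at row ~257, cols 213–413. I predicted row 268, so the plate is about 4 mm further toward +y. The pad sits under the fingers at cols 274–355, laterally centred. The side view shows the fingertip well above the jaw. I'll move back first, then go down.

Call:
arm_command:
  increments:
    - {"hand": -1, "delta_pos": [-0.7, -0.2, 0], "angular": [0.006, 0.003, 0.008]}
    - {"hand": -1, "delta_pos": [-0.5, -0.2, 0.5], "angular": [0.006, 0.003, 0.008]}
    - {"hand": -1, "delta_pos": [0, 0, 1.5], "angular": [0, 0, 0]}
    - {"hand": -1, "delta_pos": [0, 0, 1.5], "angular": [0, 0, 0]}
    - {"hand": -1, "delta_pos": [0, 0, 0.5], "angular": [0, 0, 0]}
    - {"hand": -1, "delta_pos": [0, 0, 0], "angular": [0, 0, 0]}

```text
clock: 3.75
tcp_pos: [0.5569, -0.0056, 0.1091]
tool_rot: [2.457, 1.953, -0.001]
force: [-0.9, -0.3, -0.7]
finger_gap: 0.003
```

Call:
arm_command:
  increments:
    - {"hand": -1, "delta_pos": [0.4, 0, 0.4], "angular": [0, 0, 0]}
    - {"hand": -1, "delta_pos": [0.2, 0, 0.4], "angular": [0, 0, 0]}
    - {"hand": -1, "delta_pos": [0, 0, 0.3], "angular": [0, 0, 0]}
    - {"hand": -1, "delta_pos": [0, 0, 0.3], "angular": [0, 0, 0]}
    - {"hand": -1, "delta_pos": [0, 0, 0.1], "angular": [0, 0, 0]}

```text
clock: 4.25
tcp_pos: [0.5586, 0.0006, 0.0941]
tool_rot: [2.456, 1.953, -0.004]
force: [-2.2, -1.9, 6.9]
finger_gap: 0.001
```

Pad is down about 9 mm (6.9 N). Next I start the slide, keeping a slight downward feed.

Call:
arm_command:
  increments:
    - {"hand": -1, "delta_pos": [0, 0, 0.2], "angular": [0, 0, 0]}
    - {"hand": -1, "delta_pos": [0.3, 0, 0.1], "angular": [0, 0, 0]}
    - {"hand": -1, "delta_pos": [0.4, 0, 0.1], "angular": [0, 0, 0]}
    - {"hand": -1, "delta_pos": [0.5, 0, 0.1], "angular": [0, 0, 0]}

```text
clock: 4.65
tcp_pos: [0.5609, 0.0099, 0.0908]
tool_rot: [2.455, 1.948, -0.01]
force: [-4.2, -3.1, 13.3]
finger_gap: -0.003
```

Call:
arm_command:
  increments:
    - {"hand": -1, "delta_pos": [0.6, 0, 0], "angular": [0, 0, 0]}
    - {"hand": -1, "delta_pos": [0.7, 0, 0.05], "angular": [0, 0, 0]}
    - {"hand": -1, "delta_pos": [0.7, 0, 0], "angular": [0, 0, 0]}
    - {"hand": -1, "delta_pos": [0.7, 0, 0.05], "angular": [0, 0, 0]}

```text
clock: 5.05
tcp_pos: [0.5662, 0.0336, 0.0915]
tool_rot: [2.455, 1.943, -0.019]
force: [-3.9, -2.4, 7.1]
finger_gap: 0.003
```

Run:
```python
from rig import ctrl
from plan import *
im=ctrl.read_camera("wrist");cv2.imwrite("pics/wrist2.png",im)
s=ctrl.read_state();d=np.array(s["tcp_pos"])-[.5523,-.0283,0]
print(s["tcp_pos"],s["force"],R.from_euler("z",.2212).apply(d), R.from_rotvec(s["tool_rot"]).as_matrix().round(3).tolist())
```

```text
[0.56650967 0.03525939 0.09164515] [-2.57418418 -1.18877799  7.92539449] [-8.15189871e-05  6.51283644e-02  9.16451495e-02] [[0.229, 0.974, -0.002], [0.973, -0.229, -0.015], [-0.015, 0.002, -1.0]]
```

View pics/wrist2.png

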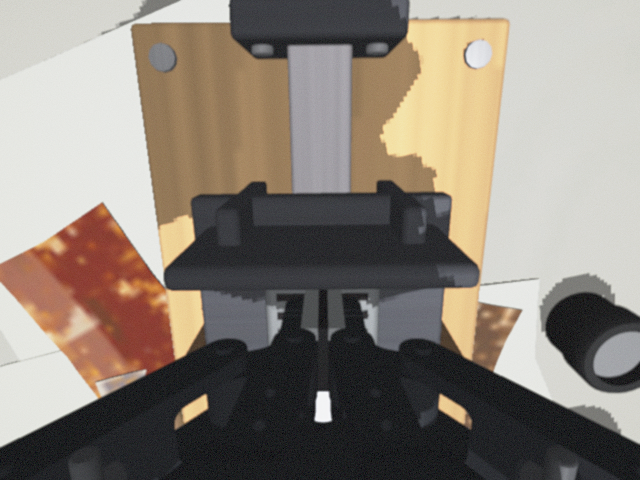

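The wrist view shows the jaw moving: the gap from the plate (row 285) to the end stop (row 55) is shrinking. The pad stays down under the tips, and the tool is laterally on the centre line (jig x ≈ 0). I continue.

Call:
arm_command:
  increments:
    - {"hand": -1, "delta_pos": [0.7, 0, 0.1], "angular": [0, 0.005, 0]}
    - {"hand": -1, "delta_pos": [0.7, 0, 0.05], "angular": [0, 0.005, 0]}
    - {"hand": -1, "delta_pos": [0.7, 0, 0.05], "angular": [0, 0.005, 0]}
    - {"hand": -1, "delta_pos": [0.7, 0, 0.05], "angular": [0, 0.005, 0]}
    - {"hand": -1, "delta_pos": [0.7, 0, 0.05], "angular": [0, 0.003, 0]}

```text
clock: 5.6
tcp_pos: [0.5737, 0.0664, 0.091]
tool_rot: [2.465, 1.947, 0.002]
force: [-2.5, -3.5, 8.0]
finger_gap: -0.001
```

Call:
arm_command:
  increments:
    - {"hand": -1, "delta_pos": [0.6, 0, 0.1], "angular": [0, 0.002, 0]}
    - {"hand": -1, "delta_pos": [0.6, 0, 0.05], "angular": [0, 0.002, 0]}
    - {"hand": -1, "delta_pos": [0.5, 0, 0.05], "angular": [0, 0.002, 0]}
    - {"hand": -1, "delta_pos": [0.4, 0, 0.05], "angular": [0, 0.002, 0]}

```text
clock: 6.0
tcp_pos: [0.5783, 0.0859, 0.0913]
tool_rot: [-2.465, -1.947, -0.006]
force: [-2.4, -4.8, 6.7]
finger_gap: 0.001
```

Call:
arm_command:
  increments:
    - {"hand": -1, "delta_pos": [0.4, 0, 0.1], "angular": [0, 0, 0]}
    - {"hand": -1, "delta_pos": [0.4, 0, 0.1], "angular": [0, 0, 0]}
    - {"hand": -1, "delta_pos": [0.4, 0, 0.1], "angular": [0, 0, 0]}

```text
clock: 6.3
tcp_pos: [0.5811, 0.0915, 0.0906]
tool_rot: [2.464, 1.938, -0.007]
force: [-6.8, -9.9, 16.9]
finger_gap: 0.001
```

Run:
```python
from rig import ctrl
from plan import *
ims=[]
for n in("wrist","side"):
    im=ctrl.read_camera(n)
    if n=="side": im=cv2.resize(im[200:320,240:400],(640,480),interpolation=cv2.INTER_CUBIC)
    ims.append(cv2.resize(im,(400,300)) if n=="wrist" else cv2.resize(im,(400,300)))
cv2.imwrite("pics/both3.png",np.hstack(ims))
s=ctrl.read_state();d=np.array(s["tcp_pos"])-[.5523,-.0283,0]
print(s["clock"],s["tcp_pos"],s["force"],R.from_euler("z",.2212).apply(d))
```

```text
6.4 [0.58125773 0.09179154 0.09069795] [-4.80166151 -7.78358542 14.18426098] [0.00190402 0.12351884 0.09069795]
```

View pics/both3.png

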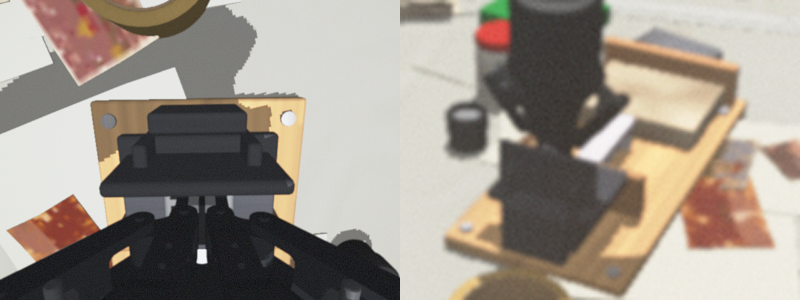

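Both views show the jaw's rear at the end stop (wrist half, about row 130), and the lateral force has risen. One firmer push will confirm it.

Call:
arm_command:
  increments:
    - {"hand": -1, "delta_pos": [0.8, 0, 0], "angular": [0, 0.003, 0]}
    - {"hand": -1, "delta_pos": [0.8, 0, 0], "angular": [0, 0.003, 0]}
    - {"hand": -1, "delta_pos": [0.8, 0, 0.05], "angular": [0, 0.003, 0]}

```text
clock: 6.7
tcp_pos: [0.5833, 0.0956, 0.0909]
tool_rot: [2.469, 1.917, -0.038]
force: [-15.8, -21.2, 29.3]
finger_gap: 0.004
```

Firmly stopped (about 26 N lateral, no further slide). I lift straight up, keeping a light +y bias so pad friction can't drag the jaw back.

Call:
arm_command:
  increments:
    - {"hand": -1, "delta_pos": [0.3, 0, -0.3], "angular": [0, 0, 0]}
    - {"hand": -1, "delta_pos": [0.2, 0, -0.6], "angular": [0, 0, 0]}
    - {"hand": -1, "delta_pos": [0.1, 0, -1.0], "angular": [0, 0, 0]}
    - {"hand": -1, "delta_pos": [0, 0, -1.0], "angular": [0, 0, 0]}

```text
clock: 7.1
tcp_pos: [0.5835, 0.0971, 0.1202]
tool_rot: [2.471, 1.91, -0.051]
force: [0.3, -1.7, -1.7]
finger_gap: 0.003
```

Call:
arm_command:
  increments:
    - {"hand": -1, "delta_pos": [-0.3, 0, -1.5], "angular": [0, 0, 0]}
    - {"hand": -1, "delta_pos": [-0.6, 0, -3], "angular": [0, 0.01, 0]}
    - {"hand": -1, "delta_pos": [-3, 0, -4], "angular": [0, 0.01, 0]}
    - {"hand": -1, "delta_pos": [-4, 0, -4], "angular": [0, 0.01, 0]}
    - {"hand": -1, "delta_pos": [-4.5, 0, -2], "angular": [0, 0, 0]}
    - {"hand": -1, "delta_pos": [-4.5, 0, 0], "angular": [0, 0, 0]}
    - {"hand": -1, "delta_pos": [-4.5, 0, 0], "angular": [0, 0, 0]}
    - {"hand": -1, "delta_pos": [0, 0, 0], "angular": [0, 0, 0]}
    - {"hand": -1, "delta_pos": [0, 0, 0], "angular": [0, 0, 0]}

```text
clock: 8.0
tcp_pos: [0.5356, -0.1037, 0.281]
tool_rot: [2.469, 1.932, 0.018]
force: [0.2, 0.6, -0.1]
finger_gap: 0.002
```

Run:
```python
from rig import ctrl
from plan import *
ims=[]
for n in("top","side"):
    im=ctrl.read_camera(n);c=ctrl.get_calibration(n)
    im=im[170:320,250:450] if n=="top" else im[200:350,240:440]
    ims.append(cv2.resize(im,(400,300),interpolation=cv2.INTER_CUBIC))
cv2.imwrite("pics/both4.png",np.hstack(ims))
for q in ("block","jar","loupe","roll","weight","release_top"): print(q,[(np.round(r["centre"]).tolist(),round(r["conf"],2)) for r in ctrl.recognise("top",q)[:3]])
s=ctrl.read_state();print(s["clock"],s["tcp_pos"],s["force"])
```

```text
block [([312.0, 173.0], 0.83), ([155.0, 489.0], 0.72), ([250.0, 383.0], 0.71)]
jar [([168.0, 395.0], 0.73)]
loupe [([169.0, 356.0], 0.56)]
roll [([229.0, 216.0], 0.59)]
weight [([169.0, 396.0], 0.16)]
release_top [([223.0, 297.0], 0.6)]
8.4 [ 0.53547924 -0.10256278  0.27945648] [ 0.00392888 -0.25253676  0.49840285]
```

View pics/both4.png

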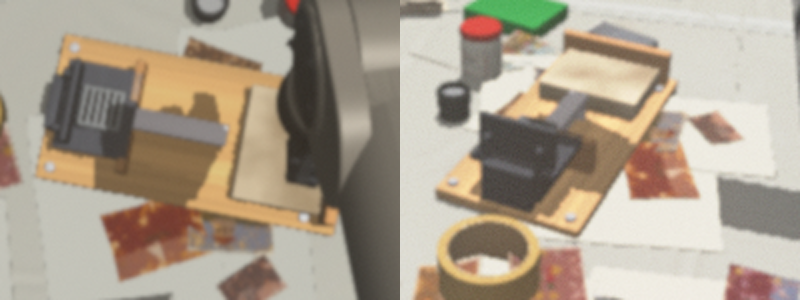

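The jaw is at the stop in both views, and the block, jar, loupe and weight look unmoved. The roll detection shifted, so I compare before and after up close and measure the remaining jaw gap and pad height.

Run:
```python
from rig import ctrl
from plan import *
a=cv2.imread("pics/top0.png");b=ctrl.read_camera("top")
c=ctrl.get_calibration("top")
for r in ctrl.outline_of("top","release_top")[:1]:
    w=back(c,r["centre"][1],r["centre"][0],.078);print("pad jig",R.from_euler("z",.2212).apply(w-[.5523,-.0283,0]))
for r in ctrl.outline_of("top","roll")[:2]: print("roll",r["centre"],r["mask"].sum())
f=lambda i:cv2.resize(i[185:265,195:355],(800,400),interpolation=cv2.INTER_CUBIC)[:, :]
g=lambda i:cv2.resize(i[190:265,200:350],(600,300),interpolation=cv2.INTER_CUBIC)
cv2.imwrite("pics/cmp.png",np.vstack([g(a),g(b)]))
```

```text
pad jig [0.00224922 0.11372475 0.078     ]
roll [217.3, 218.1] 820
```

View pics/cmp.png

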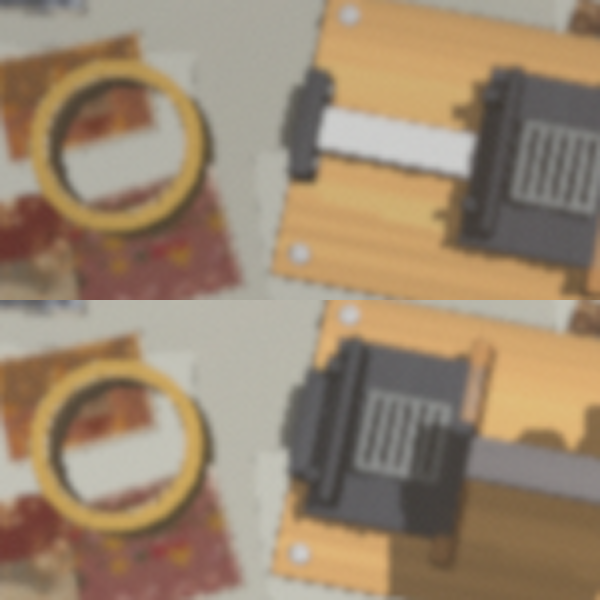

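The roll and its surroundings are unchanged, and the jaw's rear abuts the stop with about 90 mm travelled. One last look with the wrist camera for any residual gap and the pad being up.

Run:
```python
from rig import ctrl
import cv2,numpy as np
a=ctrl.read_camera("wrist");b=ctrl.read_camera("side")
b=cv2.resize(b[240:330,255:345],(420,420),interpolation=cv2.INTER_CUBIC)
cv2.imwrite("pics/w5.png",np.hstack([cv2.resize(a[0:240,160:480],None,fx=1.15,fy=1.75) if 0 else cv2.resize(a[0:330,155:450],(375,420)),b]))
```

```text
(no output)
```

View pics/w5.png

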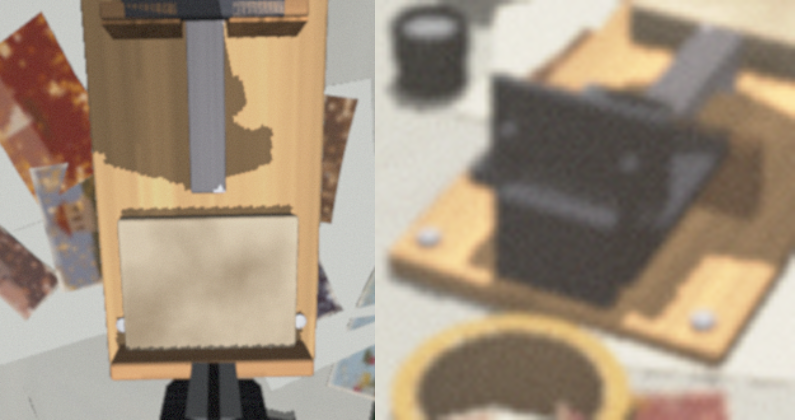

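The block sits square in place, and the stop's top borders the jaw in the side crop, but a few mm of gap could not be resolved from here. I bring the wrist camera over the stop, staying high.

Call:
arm_command:
  increments:
    - {"hand": -1, "delta_pos": [4, 0, 0], "angular": [0, 0, 0]}
    - {"hand": -1, "delta_pos": [4, 0, 0], "angular": [0, 0, 0]}
    - {"hand": -1, "delta_pos": [3, 0, 0], "angular": [0, 0, 0]}
    - {"hand": -1, "delta_pos": [1, 0, 0], "angular": [0, 0, 0]}
    - {"hand": -1, "delta_pos": [0, 0, 0], "angular": [0, 0, 0]}

```text
clock: 9.15
tcp_pos: [0.5652, 0.0144, 0.2797]
tool_rot: [2.473, 1.928, 0.014]
force: [-1.2, -1.0, 0.1]
finger_gap: -0.0
```

Run:
```python
from rig import ctrl
import cv2,numpy as np
s=ctrl.read_state();print(s["clock"],s["tcp_pos"],s["force"])
a=ctrl.read_camera("wrist")
a=cv2.convertScaleAbs(a,alpha=1.8,beta=15)
cv2.imwrite("pics/w6.png",a)
```

```text
9.15 [0.56524862 0.01436696 0.27966967] [-1.19062153 -0.97280737  0.09674305]
```

View pics/w6.png

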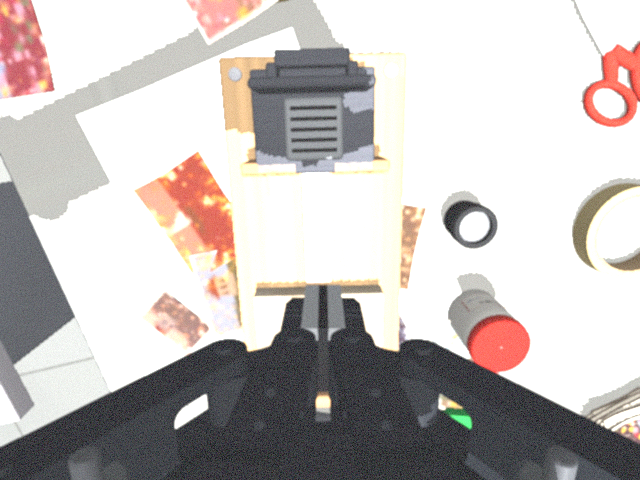

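The jaw (rows 66–170) touches the end stop (rows 48–66) with no gap visible, the pad shows up, and the bystanders are in place. The arm is clear of everything, so I hand in.

```bash
python3 -c "
from rig import ctrl
print(ctrl.finish_job())"
```

```text
the job is handed in; nothing more can be done
None
```

The jig is open and the job is handed in at about 9 s. I held the pad bottomed with the shut fingertips, pushed the jaw back by its plate, then lifted straight off.

- **End stop:** the jaw travelled about 90 mm and stopped firmly, with about 26 N sideways on the plate and 29 N down on the pad. The last wrist view shows it against the stop with no visible gap, but a gap of a few mm would be hard to see.
- **Force rise:** it was not a single clean jump. The tool crept about 4 mm between 12 N and 26 N, which I put down to closing a last small gap plus flex.
- **Pad:** it looks up in the pictures and the tool force fell to about zero after the lift. I did not measure its height.
- **Surroundings:** the block, jar and loupe look where they were. One roll detection read about 12 pixels off, but a before-and-after crop showed it had not moved. The weight was hidden by the arm in the last top view; the side view shows it in place.

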